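Stow the spare scrubber heads, then mesh the scouring brush and hold it home

ROBOT

A 6-joint arm with a two-finger parallel gripper is mounted at the origin on the work surface. World frame = base frame: x ahead of the robot, y to its left, z up, the work surface at z = 0. Lengths are in m, angles in rad, forces in N, time in s.
With the tool pointing down it reaches from about 0.35 to 0.775 m from the base axis. Payload 7.3 kg.
Tool frame: the origin (TCP) lies at the very end of the fingers, on their centre line; the grasp point (between the pads) lies 19 mm behind it (robot.pinch_z is the distance from the TCP to the grasp point, in m); z points along the fingers, y is the line along which they close (so a half turn about z gives the same grasp; the last joint's range is limited). The gripper opens to 92 mm and grips with 3 to 60 N. Pads are 19 mm wide; open, the fingers measure 130 mm over their backs; the gripper's body (75 mm by 190 mm) begins 47 mm behind the grasp point.
Start: joints at [-1.349, 0.342, 1.524, -0, 1.275, -0.146], TCP at [0.189, -0.49, 0.227] pointing down, gripper open.
Joint ranges: [-2.53, 2.53], [-0.77, 2.02], [0.04, 2.7], [-1, 4.14], [0.28, 2.66], [-3.11, 3.11]. Speed limits (rad/s): [2.57, 2.57, 3.14, 3.14, 3.14, 3.14].

INTERFACE

Orientations are given as [roll, pitch, yaw] about the fixed x, y, z axes, in that order (R = Rz(yaw) Ry(pitch) Rx(roll)).
In Python, from cell import robot gives the robot as it stands.
- The arm moves only by the tool move_arm, never from a script. Its argument "motion" is a list of rows, each a list of 6 numbers: the shift along the tool's x, y, z in units of 0.1 m (1.0 is 0.1 m), then the turn, a rotation vector about the tool's x, y, z in units of pi rad (1.0 is pi rad). In form: [[dx, dy, dz, rx, ry, rz], ...]. A call has 1 to 12 rows; each row is the pose to reach, as a shift and turn from the pose commanded when the call began, along the tool's axes at that moment, turning the shorter way round; what a row does not reach only later rows make up. A row lasts 1/8 s, in which the tool goes at most 62.5 mm and 10.7 degrees, less where a joint would pass 70% of its speed; a pose out of reach is approached as far as the arm can. A call with a number of a shift or a turn outside -1 to 1 is refused whole. A call with a gripper value outside its range is refused whole. "fingers" is the opening, from -1 (shut) to 1 (fully open), set as the call begins (left out, the last holds). The fingers move at their own pace and stop on an object; "newtons" is the grip in N (left out, the last holds). Time passes only in rows, so rows that repeat a pose let the fingers close. It gives the time, the measured TCP pose, the force, the opening and the grip force at its end, in the units of the state.
- robot.observe(): the state, without advancing time (a new reading comes with each control period).
- robot.read_camera(name): name is "side" or "top"; returns a dict with "image" (420x560x3 uint8, red, green, blue), "range_z" (420x560 float32, m along the optical axis (not along the pixel's ray), 0 where there is no reading), "vfov" (degrees; the focal length in pixels is half the picture's height over the tangent of half this angle, whatever the lens; pixels are square), "cx", "cy" (the principal point, pixels), "extrinsics" (4x4, takes a point from camera to world coordinates). Camera axes: x right, y up, looking along -z (the intrinsics and any distortion apply to the point x, -y, -z); pixel columns grow to the right and rows downward; lengths in m; the calibration is good to about 2 mm. A picture is of the moment at which its call begins.
- robot.hand_in(): hands the job in; it is judged then, once.
The state is a dict: "time": time; "qpos": joint angles; "qvel": joint speeds; "joint_efforts": joint torques, N m; "tool_pos": TCP position; "tool_rot": TCP orientation; "contact_force": force on the tool from outside, world axes, zero at the start; "torque": the same for the moment, N m; "opening": finger opening in m; "grip_force": force on a finger pad.
Only numpy, scipy, OpenCV 4.12 (cv2) and the standard library are available. Lean on these libraries where they do the work, as an engineer would, in place of code of your own. Each camera call takes 0.05 s, during which the arm holds its last target. There are 200 camera calls.

TASK

Put the scrubber's spare heads away in the clear organiser: first stand the bell-shaped one upright in the pocket marked with one stud, then stand the straight drum-shaped one upright in the pocket marked with two studs, letting go of each. Then take the oblong scouring brush off its stand, lower its cross-shaped stem into the scrubber's upright collar, turn it until the splines mesh and push it fully home against the spring; finish still gripping it and pressing it down there, because the spring lifts it out if you let go. Leave the spray bottle, the glass bottle and the tin where they stand.

Things in the scene. Friction and masses are not known exactly. Their poses are not given: they have to be found in the camera images.
- bell_mid (a point): centre of the loose bell-shaped spare head (grey plastic, 66 mm tall, 40 to 90 g, standing upright): a round neck 26 mm across from 14 mm above its underside to its top, over a round skirt 48 mm across in the lowest 7 mm. The point lies on its axis, 33 mm above its underside; z up along the axis
- drum_mid (a point): centre of the loose drum-shaped spare head (grey plastic, plain cylinder 36 mm across, 66 mm tall, 40 to 90 g, standing upright). The point lies on its axis, 33 mm above its underside; z up along the axis
- organiser: clear acrylic organiser, fixed, 98 mm (x, with an 18 mm lip more on its -x side) by 208 mm (y), 4 mm walls, rim 32 mm above the table; three open pockets in a row along y, each 90 mm (x) by 64 mm (y) inside, 28 mm deep, marked by 1, 2 and 3 black studs on the lip, from the +y end on. Origin at the centre of its underside, z up
- pocket1 (a point): centre of the inner floor (4 mm above the table) of the organiser pocket marked with one stud, at the +y end; axes as the organiser
- pocket2 (a point): centre of the inner floor of the middle pocket, marked with two studs; same size and axes, 68 mm from pocket1
- brush_mid (a point): centre of the orange plastic body of the loose oblong scouring brush (60 to 125 g): body 70 mm (x) by 48 mm (y) by 26 mm high, bristles 12 mm high on top, a cross-shaped stem below. The point is 13 mm above the body's flat underside; z up. At the start the underside rests on the stand with the stem inside
- stem_tip (a point): lower end of the brush's steel stem, on its axis, 39 mm below brush_mid. The stem is 26 mm long, its section a cross of two bars each 18 mm by 6 mm, along the brush's x and y axes
- stand: grey plastic tube fixed on the table in which the brush stands: 34 mm outside, 27 mm bore, 30 mm high; origin at the centre of its underside. The brush must be lifted at least 26 mm to come clear
- collar_rim (a point): centre of the top rim of the scrubber's upright steel drive collar, 85 mm above the table; z up. The scrubber is fixed, white, its handle runs 215 mm to this point's +x; head and handle are at most 52 mm high. The collar is 36 mm outside at the rim, its mouth 28 mm wide, narrowing to a 22 mm bore 5 mm down. The brush is home when its body's underside rests on this rim
- spline_face (a point): centre of the spline face inside the collar, 12 mm below the rim: a 30 mm square block with a cross-shaped opening, two slots 9 mm wide along this point's x and y axes. The stem meshes at every quarter turn, within about 0.15 rad; unmeshed, its tip rests on this face with the brush 14 mm proud. The splines do not turn
- plunger (a joint): travel of the brass spring plunger in the bottom of the socket, met by the stem tip 19 mm below the rim: 0 when free, 0.007 m when the brush is fully home. It pushes the stem up with about 3.5 N at 0 and 8.4 N at 0.007
- spray: navy spray bottle, 72 mm across, 200 mm tall, bystander; origin at the centre of its underside
- glassbottle: small glass bottle with a black twist cap, 44 mm across, 100 mm tall, bystander; origin at the centre of its underside
- tin: round tin, 72 mm across, 75 mm tall, bystander; origin at the centre of its underside
Not all that is in view belongs to the job. What is shaped like the part that bears drum_mid but purple or red is not meant. What is shaped like the part that bears bell_mid but purple is not meant.

How it is judged:
On the way, in this order (a step that is already met when the one before it is completed fails the run):
1. the bell-shaped head stands released in pocket one (horizontal distance between bell_mid and pocket1 below 0.036 m and z of bell_mid in the frame of pocket1 below 0.037 m and angle between bell_mid's own z axis and vertical below 0.15 rad and contact force between the fingers and bell below 0.1 N and linear speed of bell below 0.03 m/s), for 0.2 s.
2. the drum-shaped head stands released in pocket two (horizontal distance between drum_mid and pocket2 below 0.036 m and z of drum_mid in the frame of pocket2 below 0.037 m and angle between drum_mid's own z axis and vertical below 0.15 rad and contact force between the fingers and drum below 0.1 N and linear speed of drum below 0.03 m/s), for 0.2 s.
At the end, for the whole second after the job is handed in: Both heads stand released in their pockets (within 36 mm of its centre, tilt under 0.15 rad); the brush is meshed (4 mm, tilt 0.1 rad, quarter-turn within 0.2 rad), within 2.5 mm of the rim, plunger over 5 mm down, pressing over 3 N on the scrubber, gripped with over 2 N (all of step 1 and all of step 2 and value of joint plunger above 0.005 m and z of brush_mid in the frame of collar_rim below 0.0155 m and horizontal distance between brush_mid and collar_rim below 0.004 m and angle between brush_mid's own z axis and vertical below 0.1 rad and (angle between the x axis of brush_mid and the x axis of collar_rim, either way round below 0.2 rad or angle between the x axis of brush_mid and the y axis of collar_rim, either way round below 0.2 rad) and contact force between the fingers and brush above 2 N and contact force between brush and scrubber above 3 N); the arm keeps its last pose, push and grip.
It fails at once if a bystander is shoved or knocked over (distance of any of spray, glassbottle, tin from where it was at the start of the episode above 0.03 m or angle between any of spray, glassbottle, tin's own z axis and vertical above 0.5 rad).
It also fails if it takes over 69 s, if anything falls off the work surface, if the arm or the gripper's body presses on something with over 40 N, if the wrist force passes 120 N, or if a joint passes its speed limit or range.

## Working session

There is one attempt and no reset: what is moved stays moved. The work goes in short steps, Python scripts to look and compute and a tool call to move; the robot and the scene stay as the last step left them, time stands still between calls to the robot, and variables do not carry over. Pictures are saved under pics/ and viewed, at most 10 in all, crops included, and the job is handed in when it is done.

Besides the shell and the picture viewer there is one more tool, called after "Request:" as name(argument=value, ...), one argument or row to a line, values as JSON. move_arm: Moves the arm, as the interface text tells. Shifts and turns lie within -1 to 1; 1 stands for 0.1 m of shift or pi rad of turn. Its arguments: {"type":"object","properties":{"motion":{"type":"array"},"fingers":{"type":"number"},"newtons":{"type":"number"}},"required":["motion"]}

```bash
mkdir -p pics; ls; cat > h.py <<'E'
import numpy as np,cv2,pickle
from cell import robot
def grab(n,f):
    d=robot.read_camera(n); pickle.dump(d,open(f'pics/{f}.pkl','wb')); cv2.imwrite(f'pics/{f}.png',d['image'][:,:,::-1]); return d
def load(f): return pickle.load(open(f'pics/{f}.pkl','rb'))
def foc(d): return d['image'].shape[0]/2/np.tan(np.radians(d['vfov'])/2)
def ray(d,u,v):
    f=foc(d); r=np.array([(u-d['cx'])/f,-(v-d['cy'])/f,-1.]); E=np.array(d['extrinsics']); return E[:3,3],E[:3,:3]@r
def onz(d,u,v,z):
    o,r=ray(d,u,v); return o+r*(z-o[2])/r[2]
def pts(d):
    f=foc(d); Z=d['range_z']; v,u=np.mgrid[:Z.shape[0],:Z.shape[1]]
    P=np.stack([(u-d['cx'])/f*Z,-(v-d['cy'])/f*Z,-Z],-1); E=np.array(d['extrinsics']); return P@E[:3,:3].T+E[:3,3]
E
python3 - <<'E'
from h import *
for n in('side','top'):
    d=grab(n,n+'0'); print(n,d.keys(),d['vfov'],d['cx'],d['cy'],np.round(d['extrinsics'],3).tolist(),(d['range_z']>0).mean())
    print({k:v for k,v in d.items() if k not in('image','range_z','extrinsics')})
print(robot.observe(),robot.pinch_z)
E
```

```text
pics
side dict_keys(['image', 'range_z', 'vfov', 'cx', 'cy', 'extrinsics']) 45.45051251601021 275.55639159583956 208.2521497752554 [[0.942, 0.189, -0.276, 0.278], [-0.333, 0.466, -0.82, -0.96], [-0.026, 0.865, 0.502, 0.639], [0.0, 0.0, 0.0, 1.0]] 0.9962159863945578
{'vfov': 45.45051251601021, 'cx': 275.55639159583956, 'cy': 208.2521497752554}
top dict_keys(['image', 'range_z', 'vfov', 'cx', 'cy', 'extrinsics']) 43.20431537359605 287.6623408972553 210.144011850031 [[-0.021, 0.996, -0.091, 0.478], [-1.0, -0.022, -0.011, -0.06], [-0.013, 0.091, 0.996, 1.209], [0.0, 0.0, 0.0, 1.0]] 0.9962202380952381
{'vfov': 43.20431537359605, 'cx': 287.6623408972553, 'cy': 210.144011850031}
{'time': 0.1, 'qpos': array([-1.34903433e+00,  3.42637871e-01,  1.52491261e+00, -1.42763429e-05,
        1.27538972e+00, -1.46004021e-01]), 'qvel': array([ 1.14490310e-03, -1.75024135e-03, -3.49609425e-03,  6.46655459e-04,
        4.31406581e-04,  5.65721508e-06]), 'joint_efforts': array([ 1.72568019e-03, -4.32004523e+01, -2.44694442e+01,  7.19467155e-02,
        5.26424136e-02, -4.08889980e-05]), 'tool_pos': array([ 0.18868955, -0.48953735,  0.22612543]), 'tool_rot': array([-3.14025746e+00, -1.82541883e-04,  3.67770059e-01]), 'contact_force': array([ 0.93842556,  0.18746685, -0.13740986]), 'torque': array([ 0.03217555, -0.05350126,  0.03181042]), 'grip_force': 0.0, 'opening': 0.09185285141498835} 0.0188
```

View pics/top0.png

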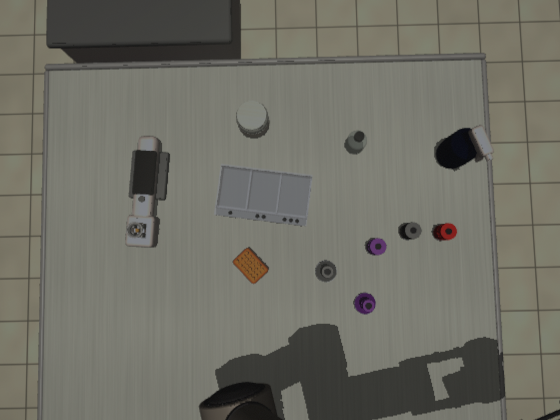

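View pics/side0.png

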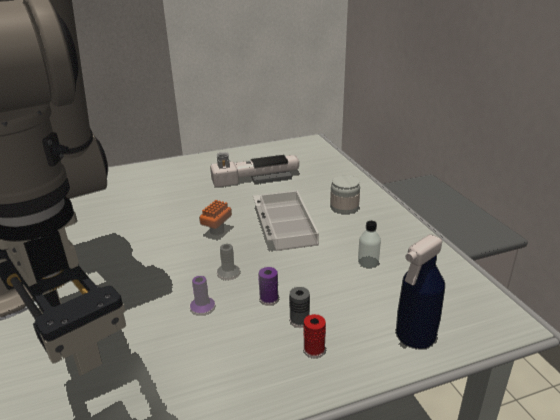

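The top view shows the grey bell at (327,271), the grey drum at (411,231), the brush at (251,265), the collar at (137,231) and the organiser with its single stud at (231,212). The side view shows the same things: bell (228,262), drum (299,306), brush (215,215), collar (223,160).

Candidates in the top view:
- **Drums:** grey (411,231), purple (377,246), red (446,232). Only the grey one fits.
- **Bells:** grey (327,271), purple (366,303). Only the grey one fits.

Next I'll confirm in a crop and measure.

```bash
python3 - <<'E'
from h import *
t=load('top0');s=load('side0')
a=cv2.resize(t['image'][200:330,300:480],None,fx=3,fy=3,interpolation=cv2.INTER_CUBIC)[:390]
b=cv2.resize(t['image'][195:295,110:290],None,fx=2,fy=2,interpolation=cv2.INTER_CUBIC)
b=cv2.resize(t['image'][195:265,110:180],(260,260),interpolation=cv2.INTER_CUBIC)
can=np.zeros((390,800,3),np.uint8);can[:,:540]=a;can[:260,540:]=b
cv2.imwrite('pics/crop1.png',can[:,:,::-1])
for n,d,boxes in(('top',t,dict(bell=(310,255,345,288),drum=(396,216,428,246),brush=(226,240,275,290),collar=(120,212,158,248),org=(210,160,318,230),glass=(340,125,372,160),tin=(232,96,275,142),spray=(430,120,498,172))),('side',s,dict(bell=(212,238,245,282),drum=(286,285,313,326),brush=(195,196,235,236),collar=(213,146,233,170),glass=(355,218,385,268),tin=(328,172,363,213)))):
    P=pts(d)
    for k,(x0,y0,x1,y1) in boxes.items():
        Q=P[y0:y1,x0:x1].reshape(-1,3); Q=Q[np.isfinite(Q).all(1)]
        zt=np.percentile(Q[:,2],99); T=Q[Q[:,2]>zt-.006]; print(n,k,'ztop %.3f'%zt,'n',len(T),'mean',T.mean(0).round(4),'mid',((T.min(0)+T.max(0))/2).round(4),'ext',np.ptp(T,axis=0).round(4), 'zmin %.3f'%np.percentile(Q[:,2],5))
E
```

```text
top bell ztop 0.069 n 101 mean [ 0.4495 -0.1273  0.1003] mid [ 0.458  -0.1005  0.6362] ext [0.0408 0.0801 1.1463] zmin -0.004
top drum ztop 0.070 n 182 mean [ 0.5323 -0.3099  0.0917] mid [ 0.5139 -0.1964  0.6365] ext [0.071  0.2718 1.1456] zmin -0.003
top brush ztop 0.072 n 200 mean [0.4655 0.0302 0.1372] mid [0.4646 0.0033 0.6376] ext [0.06   0.1276 1.1435] zmin -0.003
top collar ztop 0.088 n 101 mean [0.544  0.2679 0.1297] mid [0.5208 0.1183 0.6457] ext [0.0848 0.3576 1.1273] zmin -0.002
top org ztop 0.037 n 1052 mean [0.5952 0.0084 0.069 ] mid [0.586  0.0074 0.62  ] ext [0.2152 0.2185 1.1785] zmin -0.002
top glass ztop 0.103 n 80 mean [ 0.7126 -0.1904  0.1973] mid [ 0.6115 -0.1363  0.6533] ext [0.2662 0.1517 1.1121] zmin -0.004
top tin ztop 0.079 n 544 mean [0.7885 0.0257 0.0904] mid [ 0.6515 -0.0013  0.6413] ext [0.3461 0.1184 1.136 ] zmin -0.003
top spray ztop 0.204 n 384 mean [ 0.69   -0.4174  0.2277] mid [ 0.6021 -0.2532  0.7037] ext [0.2474 0.3855 1.0113] zmin -0.750
side bell ztop 0.067 n 102 mean [ 0.4374 -0.1832  0.0986] mid [ 0.3692 -0.5385  0.3498] ext [0.1834 0.8425 0.578 ] zmin -0.002
side drum ztop 0.067 n 332 mean [ 0.5265 -0.3448  0.0704] mid [ 0.4136 -0.6295  0.35  ] ext [0.2722 0.6606 0.5775] zmin -0.002
side brush ztop 0.069 n 200 mean [0.4589 0.0066 0.0808] mid [ 0.3861 -0.4483  0.3511] ext [0.2171 1.0229 0.5754] zmin -0.003
side collar ztop 0.084 n 58 mean [0.5458 0.2781 0.0819] mid [0.5459 0.2769 0.0822] ext [0.0344 0.04   0.0076] zmin -0.476
side glass ztop 0.099 n 71 mean [ 0.7199 -0.2297  0.1132] mid [ 0.5112 -0.5783  0.3661] ext [0.4673 0.7629 0.5454] zmin -0.002
side tin ztop 0.076 n 279 mean [0.7814 0.0041 0.0839] mid [ 0.5514 -0.4514  0.3544] ext [0.5476 1.0168 0.5689] zmin -0.002
```

View pics/crop1.png

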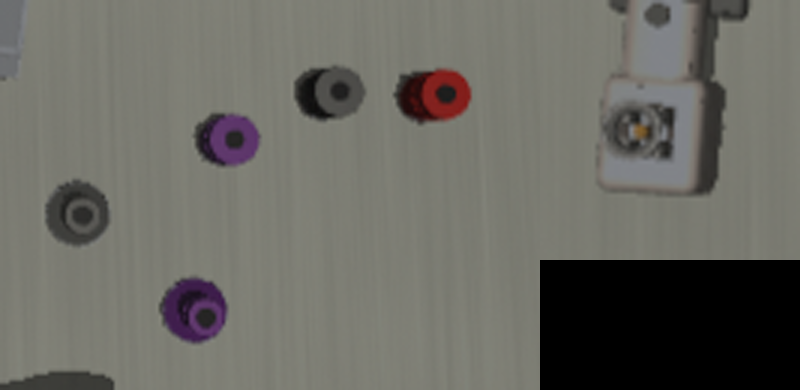

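The crop shows the grey bell at (78,213) in the crop, and the grey drum at (338,92), with its purple and red look-alikes beside it. The collar cross is at (640,131) in the crop. I'll redo the measurement with the no-reading pixels excluded.

```bash
python3 - <<'E'
from h import *
t=load('top0');s=load('side0')
B=(('top',t,dict(bell=(310,255,345,288),drum=(396,216,428,246),brush=(226,240,275,290),collar=(120,212,158,248),org=(210,160,318,230),glass=(340,125,372,160),tin=(232,96,275,142),spray=(430,120,498,172))),('side',s,dict(bell=(212,238,245,282),drum=(286,285,313,326),brush=(195,196,235,236),collar=(213,146,233,170),org=(250,188,322,250),glass=(355,218,385,268),tin=(328,172,363,213))))
for n,d,boxes in B:
    P=pts(d); P[d['range_z']<=0]=np.nan
    for k,(x0,y0,x1,y1) in boxes.items():
        Q=P[y0:y1,x0:x1].reshape(-1,3); Q=Q[np.isfinite(Q).all(1)]
        zt=np.percentile(Q[:,2],98); T=Q[abs(Q[:,2]-zt)<.005]; c,w,a=cv2.minAreaRect(T[:,:2].astype(np.float32)*1000); (cc,r)=cv2.minEnclosingCircle(T[:,:2].astype(np.float32)*1000)
        print(n,k,'ztop %.4f'%np.median(T[:,2]),len(T),'mean',T[:,:2].mean(0).round(4),'rect',np.round(c,1),np.round(w,1),round(a,1),'circ',np.round(cc,1),round(r,1))
    # table
    M=(abs(P[...,2])<.012)&(P[...,0]>.35)&(P[...,0]<.65)&(abs(P[...,1])<.3); print('table z',np.median(P[M][:,2]))
    if n=='top':
        # scrubber: head+handle, z .02-.06
        M=(P[...,2]>.03)&(P[...,2]<.06)&(P[...,1]>.18)&(P[...,0]>.45)&(P[...,0]<.85); q=P[M][:,:2].astype(np.float32)*1000; print('scrub',cv2.minAreaRect(q))
        hs=cv2.cvtColor(d['image'],cv2.COLOR_RGB2HSV); m=(hs[...,0]<20)&(hs[...,1]>150); m[:,300:]=0;m[:240]=0;m[300:]=0
        v,u=np.nonzero(m); q=np.array([onz(d,a,b,.068)[:2] for a,b in zip(u,v)],np.float32)*1000; print('brush orange',cv2.minAreaRect(q))
        g=d['image'].max(2)<60
        m=np.zeros_like(g);m[205:230,215:310]=g[205:230,215:310]
        nn,_,st,ce=cv2.connectedComponentsWithStats(m.astype(np.uint8))
        for i in range(1,nn):
            if st[i,4]>3: print('stud',ce[i].round(1),st[i,4],onz(d,*ce[i],.034).round(4))
E
```

```text
top bell ztop 0.0664 98 mean [ 0.4487 -0.1294] rect [ 449.3 -129.7] [21.5 23.4] 88.7 circ [ 448.7 -129.3] 12.6
top drum ztop 0.0663 178 mean [ 0.5335 -0.3155] rect [ 533.2 -315.7] [33.2 32.3] 89.0 circ [ 533.6 -315.8] 17.5
top brush ztop 0.0682 201 mean [0.4646 0.0362] rect [464.7  36.2] [56.3 34. ] 42.0 circ [464.  37.] 31.6
top collar ztop 0.0850 104 mean [0.5468 0.2815] rect [547.1 280.4] [33.1 32.3] 87.3 circ [547.  280.4] 17.4
top org ztop 0.0327 1150 mean [0.6004 0.0109] rect [622.   7.] [208.  116.1] 81.5 circ [621.5   6.9] 117.1
top glass ztop 0.1005 74 mean [ 0.7349 -0.2029] rect [ 735.3 -203.2] [19.7 18.8] 48.0 circ [ 734.8 -202.7] 10.3
top tin ztop 0.0755 534 mean [0.7926 0.0269] rect [792.8  27.4] [61.4 63.3] 89.2 circ [792.8  27. ] 32.7
top spray ztop 0.2013 379 mean [ 0.6956 -0.4269] rect [ 692.6 -428.5] [69.2 25.6] 18.5 circ [ 692.8 -429.2] 34.6
table z 0.000280089228021585
scrub ((636.2052612304688, 271.3125915527344), (62.73601531982422, 250.46470642089844), 84.72362518310547)
brush orange ((466.1297302246094, 34.37786102294922), (65.26638793945312, 45.08810424804687
[... 397 characters left out ...]
32.4] 15.1
side drum ztop 0.0654 321 mean [ 0.529  -0.3393] rect [ 523.4 -348.5] [101.9  33.8] 72.1 circ [ 529.2 -350.3] 51.6
side brush ztop 0.0666 195 mean [0.4635 0.0314] rect [464.6  32.6] [61.1 35.8] 44.0 circ [465.5  31.7] 32.2
side collar ztop 0.0822 56 mean [0.546 0.278] rect [547.1 275.8] [34.1 34.7] 35.7 circ [546.2 276.9] 21.0
side org ztop 0.0309 857 mean [ 0.6043 -0.0043] rect [620.8   3.2] [213.4 116.5] 81.5 circ [619.4   3.2] 118.0
side glass ztop 0.0983 68 mean [ 0.7326 -0.2085] rect [ 733.4 -207.4] [20.2 20.7] 76.8 circ [ 734.1 -206.8] 12.9
side tin ztop 0.0738 272 mean [0.7906 0.0218] rect [790.2  22.5] [62.9 63.6] 63.5 circ [791.1  23.4] 34.2
table z -0.0005128635330531872
```

```bash
cat > plan.py <<'E'
import numpy as np,sys
from scipy.spatial.transform import Rotation as R
from cell import robot
def plan(wps,maxs=.098):
    "wps: (x,y,z,yaw). prints one tool-frame row per call, from the measured pose"
    o=robot.observe(); p=np.array(o['tool_pos']); Q=R.from_euler('xyz',o['tool_rot'])
    print('t',round(o['time'],2),p.round(4),np.round(o['tool_rot'],3),'open',round(o['opening'],4),'grip',o['grip_force'],'F',np.round(o['contact_force'],1))
    for w in wps:
        t=np.array(w[:3]); T=R.from_euler('xyz',[np.pi,0,w[3]])
        while True:
            d=Q.inv().apply(t-p); k=max(1,abs(d).max()/maxs)
            dq=(Q.inv()*T).as_rotvec()
            row=np.r_[d/k/.1,dq/np.pi]; row=row.round(3)
            p=p+Q.apply(row[:3]*.1); Q=Q*R.from_rotvec(row[3:]*np.pi)
            print(row.tolist(),'->',p.round(3), 'deg',round(np.degrees(np.linalg.norm(dq))))
            if k<=1: break
E
python3 -c "
from plan import *
plan([(.448,-.131,.16,1.42),(.448,-.131,.031,1.42)])"
```

```text
t 0.1 [ 0.1887 -0.4895  0.2261] [-3.14  -0.     0.368] open 0.0919 grip 0.0 F [ 0.9  0.2 -0.1]
[0.98, -0.637, 0.176, -0.0, -0.0, -0.335] -> [ 0.257 -0.395  0.209] deg 60
[0.98, 0.505, 0.166, -0.0, -0.0, 0.0] -> [ 0.322 -0.306  0.192] deg 0
[0.98, 0.505, 0.165, -0.0, -0.0, 0.0] -> [ 0.386 -0.216  0.176] deg 0
[0.934, 0.481, 0.158, -0.0, -0.0, 0.0] -> [ 0.448 -0.131  0.16 ] deg 0
[-0.001, 0.0, 0.98, -0.0, -0.0, 0.0] -> [ 0.448 -0.131  0.062] deg 0
[-0.0, 0.0, 0.31, -0.0, -0.0, 0.0] -> [ 0.448 -0.131  0.031] deg 0
```

Request:
move_arm(
  motion=[
    [0.98,-0.637,0.176,0,0,-0.335],
    [0.98,-0.637,0.176,0,0,-0.335],
    [0.98,-0.637,0.176,0,0,-0.335],
    [0.98,-0.637,0.176,0,0,-0.335],
    [0.98,-0.637,0.176,0,0,-0.335],
    [0.98,-0.637,0.176,0,0,-0.335],
    [0.98,-0.637,0.176,0,0,-0.335],
  ],
  fingers=1,
)

```text
time: 0.98
tool_pos: [0.2573, -0.395, 0.2089]
tool_rot: [-3.141, -0.0, 1.419]
contact_force: [-0.2, -0.5, 0.2]
opening: 0.0919
grip_force: 0.0
```

Request:
move_arm(
  motion=[
    [0.98,0.505,0.166,0,0,0],
    [0.98,0.505,0.166,0,0,0],
    [0.98,0.505,0.166,0,0,0],
  ],
)

```text
time: 1.35
tool_pos: [0.3229, -0.3033, 0.192]
tool_rot: [-3.141, -0.002, 1.422]
contact_force: [-0.0, -0.1, 0.4]
opening: 0.0922
grip_force: 0.0
```

Request:
move_arm(
  motion=[
    [0.98,0.505,0.165,0,0,0],
    [0.98,0.505,0.165,0,0,0],
    [0.98,0.505,0.165,0,0,0],
  ],
)

```text
time: 1.72
tool_pos: [0.3874, -0.215, 0.1756]
tool_rot: [-3.141, -0.001, 1.422]
contact_force: [-0.3, -0.7, 0.6]
opening: 0.0919
grip_force: 0.0
```

Request:
move_arm(
  motion=[
    [0.934,0.481,0.158,0,0,0],
    [0.934,0.481,0.158,0,0,0],
    [0.934,0.481,0.158,0,0,0],
    [0.934,0.481,0.158,0,0,0],
  ],
)

```text
time: 2.22
tool_pos: [0.4479, -0.1328, 0.1603]
tool_rot: [-3.142, 0.001, 1.419]
contact_force: [0.7, 0.5, -0.3]
opening: 0.0915
grip_force: 0.0
```

```bash
python3 - <<'E'
from plan import *
from h import *
plan([(.448,-.131,.031,1.42)])
for n in('side','top'): d=grab(n,n+'1')
E
```

```text
t 2.23 [ 0.4479 -0.1328  0.1603] [-3.142e+00  1.000e-03  1.419e+00] open 0.0915 grip 0.0 F [ 0.7  0.5 -0.3]
[0.014, -0.001, 0.98, -0.0, 0.0, -0.0] -> [ 0.448 -0.131  0.062] deg 0
[0.005, -0.0, 0.313, -0.0, 0.0, -0.0] -> [ 0.448 -0.131  0.031] deg 0
```

View pics/side1.png

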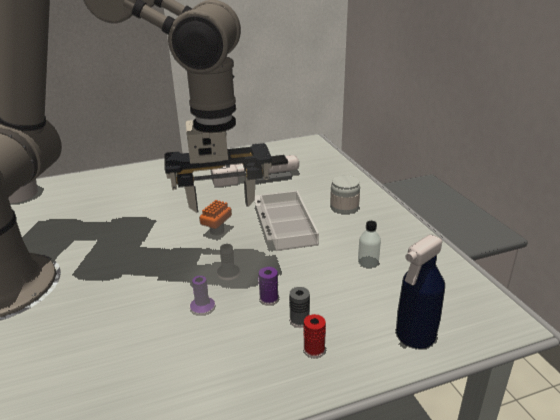

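The side view shows the gripper above the bell, with fingertips at (193,205) and (251,203) and the bell at (228,262). I'll descend and grip.

Request:
move_arm(
  motion=[
    [0,0,0.98,0,0,0],
    [0,0,0.98,0,0,0],
    [0,0,0.98,0,0,0],
  ],
)

```text
time: 2.7
tool_pos: [0.4462, -0.1319, 0.0606]
tool_rot: [-3.137, -0.001, 1.418]
contact_force: [0.3, 0.3, 0.1]
opening: 0.0916
grip_force: 0.0
```

Request:
move_arm(
  motion=[
    [0,0,0.31,0,0,0],
    [0,0,0.31,0,0,0],
  ],
)

```text
time: 2.95
tool_pos: [0.4478, -0.132, 0.0316]
tool_rot: [-3.14, -0.0, 1.419]
contact_force: [-0.2, 0.4, -0.5]
opening: 0.0916
grip_force: 0.0
```

Request:
move_arm(
  motion=[
    [0,0,0,0,0,0],
    [0,0,0,0,0,0],
    [0,0,0,0,0,0],
    [0,0,0,0,0,0],
    [0,0,0,0,0,0],
    [0,0,0,0,0,0],
  ],
  fingers=-1,
  newtons=20,
)

```text
time: 3.7
tool_pos: [0.4481, -0.1314, 0.0312]
tool_rot: [-3.142, 0.0, 1.42]
contact_force: [0.2, 0.3, -0.7]
opening: 0.0365
grip_force: 0.0
```

```bash
python3 - <<'E'
from plan import *
plan([(.448,-.131,.125,1.42),(.640,.071,.125,1.42),(.640,.071,.037,1.42)])
E
```

```text
t 3.7 [ 0.4481 -0.1314  0.0312] [-3.142  0.     1.42 ] open 0.0365 grip 0.0 F [ 0.2  0.3 -0.7]
[0.004, -0.002, -0.938, -0.0, 0.0, 0.0] -> [ 0.448 -0.131  0.125] deg 0
[0.98, 0.684, -0.0, -0.0, 0.0, 0.0] -> [ 0.53  -0.044  0.125] deg 0
[0.98, 0.684, -0.0, -0.0, 0.0, 0.0] -> [0.613 0.042 0.125] deg 0
[0.325, 0.227, -0.0, -0.0, 0.0, 0.0] -> [0.64  0.071 0.125] deg 0
[0.0, 0.0, 0.88, -0.0, 0.0, 0.0] -> [0.64  0.071 0.037] deg 0
```

Fingers move about 75 mm/s, so they need more time to close.

Request:
move_arm(
  motion=[
    [0,0,0,0,0,0],
    [0,0,0,0,0,0],
    [0,0,0,0,0,0],
  ],
)

```text
time: 4.08
tool_pos: [0.4481, -0.1315, 0.0312]
tool_rot: [-3.142, 0.0, 1.42]
contact_force: [0.3, 0.6, -1.2]
opening: 0.0247
grip_force: 20.0
```

Request:
move_arm(
  motion=[
    [0,0,-0.2,0,0,0],
    [0,0,-0.938,0,0,0],
    [0,0,-0.938,0,0,0],
    [0,0,-0.938,0,0,0],
  ],
)

```text
time: 4.58
tool_pos: [0.4483, -0.1315, 0.1254]
tool_rot: [3.14, 0.001, 1.42]
contact_force: [0.2, 0.1, -0.6]
opening: 0.0248
grip_force: 20.0
```

Request:
move_arm(
  motion=[
    [0.5,0.35,0,0,0,0],
    [0.98,0.684,0,0,0,0],
    [0.98,0.684,0,0,0,0],
    [0.98,0.684,0,0,0,0],
  ],
)

```text
time: 5.08
tool_pos: [0.5291, -0.0446, 0.1231]
tool_rot: [-3.138, 0.0, 1.421]
contact_force: [-0.6, -0.2, 0.3]
opening: 0.0252
grip_force: 20.0
```

Request:
move_arm(
  motion=[
    [0.5,0.35,0,0,0,0],
    [0.98,0.684,0,0,0,0],
    [0.98,0.684,0,0,0,0],
    [0.98,0.684,0,0,0,0],
  ],
)

```text
time: 5.58
tool_pos: [0.6115, 0.0406, 0.1239]
tool_rot: [-3.139, 0.001, 1.419]
contact_force: [0.5, 0.1, 0.0]
opening: 0.0249
grip_force: 20.0
```

Request:
move_arm(
  motion=[
    [0.2,0.14,0,0,0,0],
    [0.325,0.227,0,0,0,0],
    [0.325,0.227,0,0,0,0],
    [0.325,0.227,0,0,0,0],
  ],
)

```text
time: 6.08
tool_pos: [0.6392, 0.0691, 0.1249]
tool_rot: [-3.141, 0.001, 1.419]
contact_force: [-0.2, -0.1, -0.9]
opening: 0.0247
grip_force: 20.0
```

```bash
python3 - <<'E'
from plan import *
from h import *
plan([(.640,.071,.037,1.42)])
d=grab('side','side2')
cv2.imwrite('pics/c2.png',cv2.resize(d['image'][90:270,170:400],None,fx=3,fy=3,interpolation=cv2.INTER_CUBIC)[:,:,::-1])
E
```

```text
t 6.08 [0.6392 0.0691 0.1249] [-3.141e+00  1.000e-03  1.419e+00] open 0.0247 grip 19.999775290489197 F [-0.2 -0.1 -0.9]
[0.021, 0.006, 0.879, -0.0, 0.0, -0.0] -> [0.64  0.071 0.037] deg 0
```

View pics/c2.png

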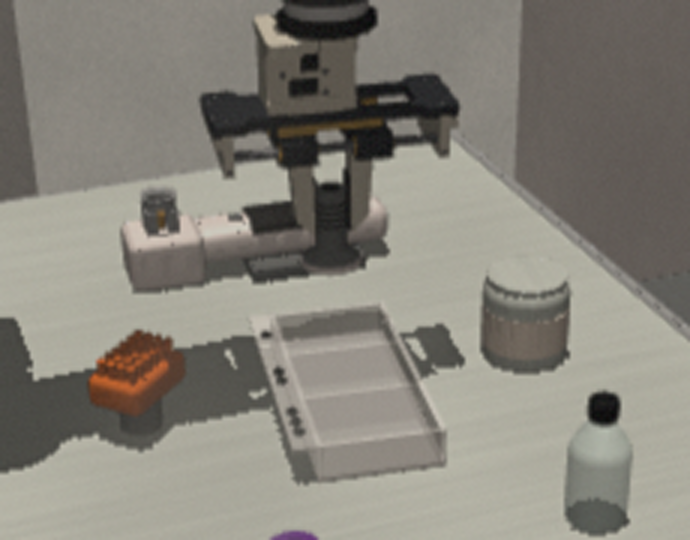

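The crop shows the bell held upright, its skirt at (333,255) in the crop, hanging over the far pocket (one stud). I'll lower it.

Request:
move_arm(
  motion=[
    [0.01,0,0.5,0,0,0],
    [0.01,0,0.8,0,0,0],
    [0.01,0,0.8,0,0,0],
    [0.01,0,0.84,0,0,0],
    [0.01,0,0.88,0,0,0],
    [0.01,0,0.89,0,0,0],
    [0.01,0,0.89,0,0,0],
  ],
)

```text
time: 7.0
tool_pos: [0.6405, 0.0715, 0.0364]
tool_rot: [3.141, -0.0, 1.42]
contact_force: [0.3, -0.2, -1.3]
opening: 0.0248
grip_force: 20.0
```

Request:
move_arm(
  motion=[
    [0,0,0.01,0,0,0],
    [0,0,0.01,0,0,0],
  ],
)

```text
time: 7.25
tool_pos: [0.6405, 0.0715, 0.0352]
tool_rot: [3.141, 0.0, 1.42]
contact_force: [-0.5, 0.6, 0.0]
opening: 0.0245
grip_force: 20.0
```

Request:
move_arm(
  motion=[
    [0,0,0,0,0,0],
    [0,0,0,0,0,0],
    [0,0,0,0,0,0],
    [0,0,0,0,0,0],
  ],
  fingers=0.4,
)

```text
time: 7.75
tool_pos: [0.6403, 0.0715, 0.035]
tool_rot: [-3.142, 0.0, 1.42]
contact_force: [0.4, 0.4, 0.6]
opening: 0.0599
grip_force: 0.0
```

Request:
move_arm(
  motion=[
    [0,0,-0.5,0,0,0],
    [0,0,-0.98,0,0,0],
    [0,0,-0.98,0,0,0],
    [0,0,-0.98,0,0,0],
  ],
  fingers=1,
)

```text
time: 8.25
tool_pos: [0.6398, 0.0715, 0.1325]
tool_rot: [-3.141, 0.0, 1.42]
contact_force: [-0.3, -0.1, -0.2]
opening: 0.0913
grip_force: 0.0
```

```bash
python3 - <<'E'
from plan import *
from h import *
plan([(.533,-.3175,.135,1.42),(.533,-.3175,.031,1.42)])
d=grab('side','side3')
P=pts(d); M=(d['range_z']>0)&(P[...,2]>.058)&(P[...,2]<.074)&(np.hypot(P[...,0]-.64,P[...,1]-.071)<.05)
print('bell top',M.sum(),P[M].mean(0))
E
```

```text
t 8.25 [0.6398 0.0715 0.1325] [-3.141  0.     1.42 ] open 0.0913 grip 0.0 F [-0.3 -0.1 -0.2]
[-0.98, -0.116, -0.006, -0.0, 0.0, 0.0] -> [ 0.614 -0.024  0.133] deg 0
[-0.98, -0.115, -0.006, -0.0, 0.0, 0.0] -> [ 0.588 -0.119  0.134] deg 0
[-0.98, -0.116, -0.006, -0.0, 0.0, 0.0] -> [ 0.561 -0.214  0.134] deg 0
[-0.98, -0.115, -0.005, -0.0, 0.0, 0.0] -> [ 0.535 -0.309  0.135] deg 0
[-0.086, -0.011, -0.001, -0.0, 0.0, 0.0] -> [ 0.533 -0.317  0.135] deg 0
[0.0, 0.001, 0.98, -0.0, 0.0, 0.0] -> [ 0.533 -0.318  0.037] deg 0
[0.0, 0.0, 0.06, -0.0, 0.0, 0.0] -> [ 0.533 -0.318  0.031] deg 0
bell top 77 [0.6375684  0.06607654 0.06620344]
```

The bell stands in the pocket (top at z≈0.066–0.07). Next is the drum.

Request:
move_arm(
  motion=[
    [-0.98,-0.116,0,0,0,0],
    [-0.98,-0.116,0,0,0,0],
    [-0.98,-0.116,0,0,0,0],
  ],
)

```text
time: 8.68
tool_pos: [0.6128, -0.026, 0.1314]
tool_rot: [-3.138, 0.0, 1.417]
contact_force: [-0.0, 1.5, 0.1]
opening: 0.0918
grip_force: 0.0
```

Request:
move_arm(
  motion=[
    [-0.98,-0.116,0,0,0,0],
    [-0.98,-0.116,0,0,0,0],
    [-0.98,-0.116,0,0,0,0],
  ],
)

```text
time: 9.05
tool_pos: [0.5873, -0.12, 0.1319]
tool_rot: [-3.14, -0.0, 1.417]
contact_force: [0.8, 0.5, 0.2]
opening: 0.0921
grip_force: 0.0
```

Request:
move_arm(
  motion=[
    [-0.98,-0.116,0,0,0,0],
    [-0.98,-0.116,0,0,0,0],
    [-0.98,-0.116,0,0,0,0],
  ],
)

```text
time: 9.43
tool_pos: [0.5616, -0.2145, 0.1322]
tool_rot: [-3.141, -0.001, 1.418]
contact_force: [0.7, 0.5, -0.2]
opening: 0.0916
grip_force: 0.0
```

Request:
move_arm(
  motion=[
    [-0.98,-0.116,0,0,0,0],
    [-0.98,-0.116,0,0,0,0],
    [-0.98,-0.116,0,0,0,0],
  ],
)

```text
time: 9.8
tool_pos: [0.5358, -0.3092, 0.1323]
tool_rot: [-3.141, -0.001, 1.419]
contact_force: [0.9, 0.7, -0.7]
opening: 0.0917
grip_force: 0.0
```

Request:
move_arm(
  motion=[
    [-0.086,-0.011,0,0,0,0],
    [-0.086,-0.011,0,0,0,0],
    [-0.086,-0.011,0,0,0,0],
  ],
)

```text
time: 10.18
tool_pos: [0.5337, -0.3163, 0.133]
tool_rot: [-3.142, -0.0, 1.421]
contact_force: [0.0, 0.8, 0.1]
opening: 0.0914
grip_force: 0.0
```

```bash
python3 - <<'E'
from plan import *
plan([(.533,-.3175,.031,1.42)])
E
```

```text
t 10.18 [ 0.5337 -0.3163  0.133 ] [-3.142 -0.     1.421] open 0.0914 grip 0.0 F [0.  0.8 0.1]
[-0.012, -0.005, 0.98, -0.0, -0.0, 0.0] -> [ 0.533 -0.317  0.035] deg 0
[-0.001, -0.0, 0.04, -0.0, -0.0, 0.0] -> [ 0.533 -0.318  0.031] deg 0
```

Request:
move_arm(
  motion=[
    [-0.01,0,0.5,0,0,0],
    [-0.01,0,1.0,0,0,0],
    [-0.01,0,1.0,0,0,0],
    [-0.01,0,1.0,0,0,0],
  ],
)

```text
time: 10.68
tool_pos: [0.5342, -0.3188, 0.0349]
tool_rot: [3.139, 0.001, 1.421]
contact_force: [0.7, -1.0, 0.1]
opening: 0.0921
grip_force: 0.0
```

Request:
move_arm(
  motion=[
    [0,0,0.02,0,0,0],
    [0,0,0.02,0,0,0],
    [0,0,0.02,0,0,0],
    [0,0,0.02,0,0,0],
    [0,0,0.02,0,0,0],
    [0,0,0.02,0,0,0],
    [0,0,0.02,0,0,0],
    [0,0,0.02,0,0,0],
  ],
  fingers=-1,
  newtons=20,
)

```text
time: 11.68
tool_pos: [0.5331, -0.3184, 0.031]
tool_rot: [-3.142, 0.0, 1.42]
contact_force: [-0.1, 0.9, 0.1]
opening: 0.0345
grip_force: 20.0
```

Request:
move_arm(
  motion=[
    [0,0,-0.2,0,0,0],
    [0,0,-0.9,0,0,0],
    [0,0,-0.9,0,0,0],
    [0,0,-0.9,0,0,0],
  ],
)

```text
time: 12.18
tool_pos: [0.5331, -0.3184, 0.1213]
tool_rot: [3.141, 0.0, 1.42]
contact_force: [0.4, 0.3, -1.0]
opening: 0.0345
grip_force: 20.0
```

```bash
python3 - <<'E'
from plan import *
plan([(.631,.004,.125,1.42),(.631,.004,.037,1.42)])
E
```

```text
t 12.18 [ 0.5331 -0.3184  0.1213] [3.141 0.    1.42 ] open 0.0345 grip 19.997794926166534 F [ 0.4  0.3 -1. ]
[0.98, 0.142, -0.011, 0.0, 0.0, 0.0] -> [ 0.562 -0.224  0.122] deg 0
[0.98, 0.143, -0.011, 0.0, 0.0, 0.0] -> [ 0.591 -0.129  0.123] deg 0
[0.98, 0.142, -0.012, 0.0, 0.0, 0.0] -> [ 0.619 -0.034  0.125] deg 0
[0.395, 0.058, -0.004, 0.0, 0.0, 0.0] -> [0.631 0.004 0.125] deg 0
[0.0, -0.001, 0.88, 0.0, 0.0, 0.0] -> [0.631 0.004 0.037] deg 0
```

Request:
move_arm(
  motion=[
    [0.4,0.06,0,0,0,0],
    [0.98,0.142,0,0,0,0],
    [0.98,0.142,0,0,0,0],
  ],
)

```text
time: 12.55
tool_pos: [0.5616, -0.2193, 0.1188]
tool_rot: [-3.137, -0.002, 1.425]
contact_force: [-0.5, -0.1, -0.4]
opening: 0.0347
grip_force: 20.0
```

Request:
move_arm(
  motion=[
    [0.5,0.072,0,0,0,0],
    [0.98,0.142,0,0,0,0],
    [0.98,0.142,0,0,0,0],
  ],
)

```text
time: 12.92
tool_pos: [0.5903, -0.1263, 0.1193]
tool_rot: [-3.139, -0.001, 1.424]
contact_force: [-0.4, -0.6, -1.1]
opening: 0.0347
grip_force: 20.0
```

Request:
move_arm(
  motion=[
    [0.5,0.072,0,0,0,0],
    [0.98,0.142,0,0,0,0],
    [0.98,0.142,0,0,0,0],
  ],
)

```text
time: 13.3
tool_pos: [0.6192, -0.0325, 0.1196]
tool_rot: [-3.14, -0.0, 1.423]
contact_force: [0.3, -0.4, -0.7]
opening: 0.0349
grip_force: 20.0
```

Request:
move_arm(
  motion=[
    [0.3,0.043,0,0,0,0],
    [0.4,0.058,0,0,0,0],
    [0.4,0.058,0,0,0,0],
    [0.4,0.058,0,0,0,0],
  ],
)

```text
time: 13.8
tool_pos: [0.6307, 0.0031, 0.1208]
tool_rot: [-3.141, 0.001, 1.419]
contact_force: [-0.9, -0.7, 0.2]
opening: 0.0343
grip_force: 20.0
```

```bash
python3 - <<'E'
from plan import *
plan([(.631,.004,.035,1.42)])
E
```

```text
t 13.8 [0.6307 0.0031 0.1208] [-3.141e+00  1.000e-03  1.419e+00] open 0.0343 grip 19.9977645277977 F [-0.9 -0.7  0.2]
[0.01, 0.002, 0.858, -0.0, 0.0, -0.0] -> [0.631 0.004 0.035] deg 0
```

Request:
move_arm(
  motion=[
    [0,0,0.5,0,0,0],
    [0,0,0.75,0,0,0],
    [0,0,0.8,0,0,0],
    [0,0,0.84,0,0,0],
    [0,0,0.86,0,0,0],
    [0,0,0.86,0,0,0],
    [0,0,0.86,0,0,0],
  ],
)

```text
time: 14.68
tool_pos: [0.6314, 0.0045, 0.0356]
tool_rot: [3.141, 0.0, 1.42]
contact_force: [0.2, -0.5, -0.2]
opening: 0.0346
grip_force: 20.0
```

Request:
move_arm(
  motion=[
    [0,0,0,0,0,0],
    [0,0,0,0,0,0],
    [0,0,0,0,0,0],
    [0,0,0,0,0,0],
  ],
  fingers=0.5,
)

```text
time: 15.18
tool_pos: [0.631, 0.0045, 0.035]
tool_rot: [3.142, 0.0, 1.42]
contact_force: [-0.2, 1.2, 0.1]
opening: 0.0675
grip_force: 0.0
```

Request:
move_arm(
  motion=[
    [0,0,-0.5,0,0,0],
    [0,0,-0.98,0,0,0],
    [0,0,-0.98,0,0,0],
    [0,0,-0.98,0,0,0],
  ],
  fingers=1,
)

```text
time: 15.68
tool_pos: [0.6306, 0.0046, 0.1326]
tool_rot: [-3.141, 0.0, 1.42]
contact_force: [-0.2, -0.4, -0.1]
opening: 0.0917
grip_force: 0.0
```

```bash
python3 - <<'E'
from plan import *
from h import *
plan([(.4646,.034,.12,.76),(.4646,.034,.026,.76)])
d=grab('side','side4')
P=pts(d)
for c in((.64,.071),(.631,.004)):
    M=(d['range_z']>0)&(P[...,2]>.058)&(P[...,2]<.076)&(np.hypot(P[...,0]-c[0],P[...,1]-c[1])<.033)
    print('top',M.sum(),P[M].mean(0), np.percentile(P[M][:,2],95))
E
```

```text
t 15.68 [0.6306 0.0046 0.1326] [-3.141  0.     1.42 ] open 0.0917 grip 0.0 F [-0.2 -0.4 -0.1]
[0.024, -0.98, 0.074, -0.0, 0.0, 0.21] -> [0.534 0.022 0.125] deg 38
[-0.418, -0.568, 0.053, -0.0, 0.0, 0.0] -> [0.465 0.034 0.12 ] deg 0
[0.0, 0.0, 0.94, -0.0, 0.0, 0.0] -> [0.465 0.034 0.026] deg 0
top 76 [0.63744667 0.06607149 0.06635798] 0.07037737018383264
top 153 [ 0.62818573 -0.00103228  0.06666817] 0.07083857698600324
```

Both heads stand in their pockets (tops at z≈0.070). Next is the brush.

Request:
move_arm(
  motion=[
    [0.024,-0.98,0.074,0,0,0.21],
    [0.024,-0.98,0.074,0,0,0.21],
    [0.024,-0.98,0.074,0,0,0.21],
    [0.024,-0.98,0.074,0,0,0.21],
    [0.024,-0.98,0.074,0,0,0.21],
  ],
)

```text
time: 16.35
tool_pos: [0.5337, 0.0217, 0.1244]
tool_rot: [-3.14, 0.002, 0.761]
contact_force: [-0.4, 0.4, -0.3]
opening: 0.0918
grip_force: 0.0
```

Request:
move_arm(
  motion=[
    [-0.418,-0.568,0.053,0,0,0],
    [-0.418,-0.568,0.053,0,0,0],
    [-0.418,-0.568,0.053,0,0,0],
    [-0.418,-0.568,0.053,0,0,0],
  ],
)

```text
time: 16.85
tool_pos: [0.4667, 0.0337, 0.1206]
tool_rot: [3.14, -0.001, 0.761]
contact_force: [1.1, 0.4, -0.2]
opening: 0.092
grip_force: 0.0
```

```bash
python3 - <<'E'
from plan import *
from h import *
plan([(.4646,.034,.026,.76)])
d=grab('side','side5')
cv2.imwrite('pics/c5.png',cv2.resize(d['image'][100:260,150:350],None,fx=3.5,fy=3.5,interpolation=cv2.INTER_CUBIC)[:,:,::-1])
E
```

```text
t 16.85 [0.4667 0.0337 0.1206] [ 3.14e+00 -1.00e-03  7.61e-01] open 0.092 grip 0.0 F [ 1.1  0.4 -0.2]
[-0.014, -0.018, 0.946, 0.0, -0.0, 0.0] -> [0.465 0.034 0.026] deg 0
```

View pics/c5.png

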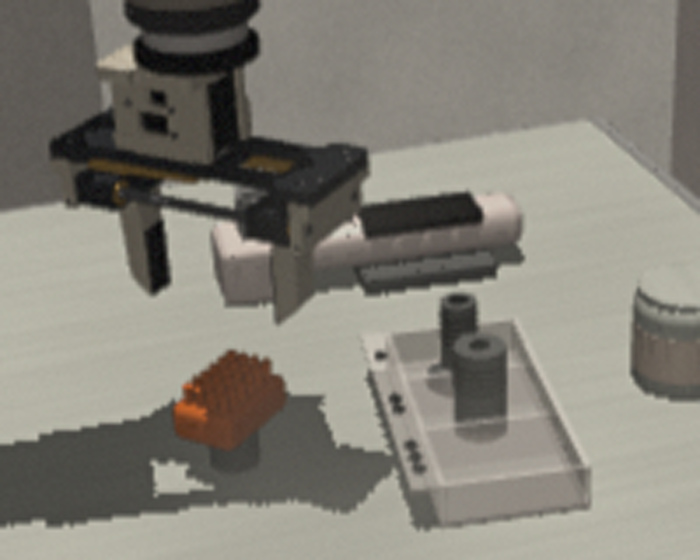

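The crop shows both heads upright, the bell in the one-stud pocket at (460,335) and the drum in the two-stud pocket at (482,385). The fingers straddle the brush at (230,400). I'll descend and grip.

Request:
move_arm(
  motion=[
    [0,0,0.5,0,0,0],
    [0,0,0.94,0,0,0],
    [0,0,0.94,0,0,0],
    [0,0,0.94,0,0,0],
  ],
)

```text
time: 17.4
tool_pos: [0.4664, 0.0338, 0.0274]
tool_rot: [3.14, -0.001, 0.761]
contact_force: [0.4, 0.8, -0.2]
opening: 0.0915
grip_force: 0.0
```

Request:
move_arm(
  motion=[
    [0,0,0,0,0,0],
    [0,0,0,0,0,0],
    [0,0,0,0,0,0],
    [0,0,0,0,0,0],
    [0,0,0,0,0,0],
    [0,0,0,0,0,0],
    [0,0,0,0,0,0],
  ],
  fingers=-1,
  newtons=45,
)

```text
time: 18.27
tool_pos: [0.4651, 0.034, 0.0264]
tool_rot: [3.142, 0.0, 0.761]
contact_force: [-1.0, -0.1, 2.7]
opening: 0.0479
grip_force: 44.9
```

Request:
move_arm(
  motion=[
    [0,0,-0.3,0,0,0],
    [0,0,-0.98,0,0,0],
    [0,0,-0.98,0,0,0],
    [0,0,-0.98,0,0,0],
  ],
)

```text
time: 18.77
tool_pos: [0.4648, 0.034, 0.1241]
tool_rot: [3.141, -0.0, 0.76]
contact_force: [-0.4, 0.2, -1.3]
opening: 0.0478
grip_force: 44.9
```

```bash
python3 - <<'E'
from plan import *
plan([(.547,.279,.14,1.478)])
E
```

```text
t 18.77 [0.4648 0.034  0.1241] [ 3.141 -0.     0.76 ] open 0.0478 grip 44.85960245132446 F [-0.4  0.2 -1.3]
[0.98, -0.519, -0.068, 0.0, 0.0, -0.228] -> [0.5   0.139 0.131] deg 41
[0.98, 0.229, -0.062, 0.0, 0.0, -0.0] -> [0.532 0.235 0.137] deg 0
[0.457, 0.107, -0.029, 0.0, 0.0, -0.0] -> [0.547 0.279 0.14 ] deg 0
```

Request:
move_arm(
  motion=[
    [0.3,-0.16,-0.1,0,0,-0.1],
    [0.98,-0.519,-0.1,0,0,-0.228],
    [0.98,-0.519,-0.1,0,0,-0.228],
    [0.98,-0.519,-0.1,0,0,-0.228],
    [0.98,-0.519,-0.1,0,0,-0.228],
  ],
)

```text
time: 19.4
tool_pos: [0.4991, 0.1392, 0.1321]
tool_rot: [-3.138, 0.001, 1.476]
contact_force: [0.6, 0.1, -1.9]
opening: 0.0478
grip_force: 44.9
```

Request:
move_arm(
  motion=[
    [0.5,0.11,-0.06,0,0,0],
    [0.98,0.229,-0.06,0,0,0],
    [0.98,0.229,-0.06,0,0,0],
    [0.98,0.229,-0.06,0,0,0],
  ],
)

```text
time: 19.9
tool_pos: [0.5315, 0.2338, 0.1389]
tool_rot: [-3.139, 0.001, 1.475]
contact_force: [0.2, 0.5, -1.7]
opening: 0.0475
grip_force: 44.9
```

Request:
move_arm(
  motion=[
    [0.3,0.07,0,0,0,0],
    [0.457,0.107,0,0,0,0],
    [0.457,0.107,0,0,0,0],
    [0.457,0.107,0,0,0,0],
  ],
)

```text
time: 20.4
tool_pos: [0.5469, 0.2781, 0.14]
tool_rot: [-3.141, 0.001, 1.476]
contact_force: [-0.0, 0.0, 0.1]
opening: 0.0478
grip_force: 44.9
```

```bash
python3 - <<'E'
from plan import *
from h import *
plan([(.547,.279,.11,1.478)])
d=grab('side','side6');e=grab('top','top6')
a=cv2.resize(d['image'][90:200,170:310],None,fx=5,fy=5,interpolation=cv2.INTER_CUBIC)
cv2.imwrite('pics/c6.png',a[:,:,::-1])
# camera-consistency: project TCP
for n,c in(('side',d),('top',e)):
    E=np.linalg.inv(c['extrinsics']); 
    for p in((.547,.279,.1176),(.547,.279,.085)):
        q=E@np.r_[p,1]; f=foc(c); print(n,p,(c['cx']+f*q[0]/-q[2]).round(1),(c['cy']-f*q[1]/-q[2]).round(1))
E
```

```text
t 20.4 [0.5469 0.2781 0.14  ] [-3.141e+00  1.000e-03  1.476e+00] open 0.0478 grip 44.85964000225067 F [-0.   0.   0.1]
[0.01, 0.0, 0.3, -0.0, 0.0, -0.001] -> [0.547 0.279 0.11 ] deg 0
side (0.547, 0.279, 0.1176) 221.5 142.5
side (0.547, 0.279, 0.085) 222.5 153.6
top (0.547, 0.279, 0.1176) 129.5 228.7
top (0.547, 0.279, 0.085) 134.3 229.6
```

View pics/c6.png

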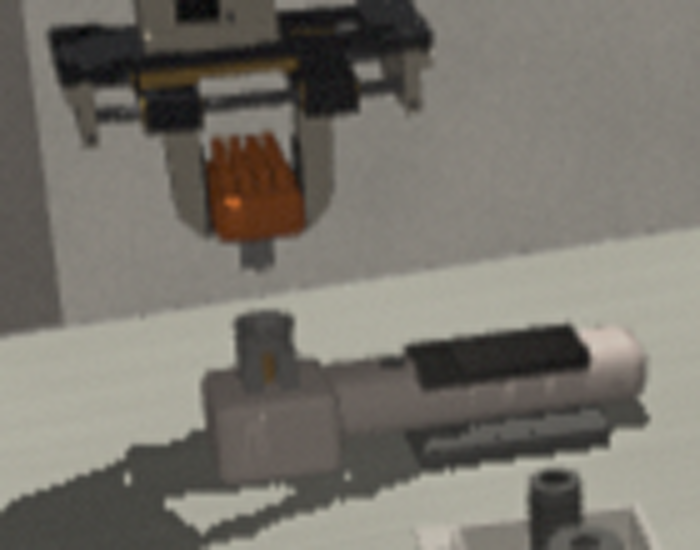

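The crop shows the stem tip at image (221.4,143.6) and the rim centre at about (223,155). Both match the predicted projections, so I'll lower in steps and watch the force.

Request:
move_arm(
  motion=[
    [0.01,0,0.2,0,0,0],
    [0.01,0,0.3,0,0,0],
    [0.01,0,0.32,0,0,0],
    [0.01,0,0.34,0,0,0],
    [0.01,0,0.34,0,0,0],
  ],
)

```text
time: 21.12
tool_pos: [0.5475, 0.28, 0.1066]
tool_rot: [3.141, -0.0, 1.477]
contact_force: [-0.6, -0.1, -0.7]
opening: 0.048
grip_force: 44.9
```

Request:
move_arm(
  motion=[
    [0,0,0.02,0,0,0],
    [0,0,0.04,0,0,0],
    [0,0,0.06,0,0,0],
    [0,0,0.06,0,0,0],
  ],
)

```text
time: 21.62
tool_pos: [0.5473, 0.2795, 0.1]
tool_rot: [-3.141, 0.001, 1.477]
contact_force: [0.4, -2.4, -0.8]
opening: 0.0475
grip_force: 44.9
```

Request:
move_arm(
  motion=[
    [-0.01,0,0,0,0,0],
    [-0.01,0,0.01,0,0,0],
    [-0.01,0,0.03,0,0,0],
    [-0.01,0,0.04,0,0,0],
    [-0.01,0,0.04,0,0,0],
  ],
)

```text
time: 22.25
tool_pos: [0.5471, 0.279, 0.0961]
tool_rot: [-3.141, 0.0, 1.477]
contact_force: [0.6, -0.1, -0.8]
opening: 0.0479
grip_force: 44.9
```

Clean in the bore. The spline face should come at TCP z≈0.095.

Request:
move_arm(
  motion=[
    [0,0,0.01,0,0,0],
    [0,0,0.02,0,0,0],
    [0,0,0.03,0,0,0],
    [0,0,0.03,0,0,0],
  ],
)

```text
time: 22.75
tool_pos: [0.5472, 0.2788, 0.0931]
tool_rot: [-3.141, 0.0, 1.477]
contact_force: [0.3, -2.1, -1.2]
opening: 0.0477
grip_force: 44.9
```

Request:
move_arm(
  motion=[
    [-0.01,0,0,0,0,0],
    [-0.01,0,0.01,0,0,0],
    [-0.01,0,0.02,0,0,0],
    [-0.01,0,0.03,0,0,0],
    [-0.01,0,0.03,0,0,0],
  ],
)

```text
time: 23.38
tool_pos: [0.5471, 0.278, 0.0901]
tool_rot: [-3.141, 0.0, 1.477]
contact_force: [0.3, 0.3, -0.8]
opening: 0.0479
grip_force: 44.9
```

Meshed: it's already 5 mm past the spline face with no force. I'll push on against the spring.

Request:
move_arm(
  motion=[
    [0,0,0.02,0,0,0],
    [0,0,0.04,0,0,0],
    [0,0,0.05,0,0,0],
    [0,0,0.05,0,0,0],
  ],
)

```text
time: 23.88
tool_pos: [0.5473, 0.2781, 0.0857]
tool_rot: [3.141, -0.0, 1.477]
contact_force: [-0.5, 0.4, 4.4]
opening: 0.0479
grip_force: 44.9
```

Request:
move_arm(
  motion=[
    [0,0,0.01,0,0,0],
    [0,0,0.02,0,0,0],
    [0,0,0.03,0,0,0],
    [0,0,0.035,0,0,0],
    [0,0,0.035,0,0,0],
  ],
)

```text
time: 24.5
tool_pos: [0.5473, 0.2781, 0.0822]
tool_rot: [3.141, -0.0, 1.477]
contact_force: [-1.9, -0.3, 6.8]
opening: 0.048
grip_force: 44.9
```

Request:
move_arm(
  motion=[
    [0,0,0.005,0,0,0],
    [0,0,0.01,0,0,0],
    [0,0,0.015,0,0,0],
    [0,0,0.015,0,0,0],
  ],
)

```text
time: 25.0
tool_pos: [0.5473, 0.2781, 0.0814]
tool_rot: [3.141, -0.0, 1.477]
contact_force: [-3.3, -0.9, 10.7]
opening: 0.0477
grip_force: 44.9
```

Request:
move_arm(
  motion=[
    [0,0,0.005,0,0,0],
    [0,0,0.01,0,0,0],
    [0,0,0.01,0,0,0],
  ],
)

```text
time: 25.38
tool_pos: [0.5474, 0.2781, 0.0814]
tool_rot: [3.14, -0.001, 1.477]
contact_force: [-4.7, -2.5, 17.7]
opening: 0.0473
grip_force: 44.9
```

The push stiffens at z=0.0814 (17.7 N), exactly the expected home height. A last look before handing in.

```bash
python3 - <<'E'
from plan import *
from h import *
d=grab('side','side7')
cv2.imwrite('pics/c7.png',cv2.resize(d['image'][90:270,170:400],None,fx=3,fy=3,interpolation=cv2.INTER_CUBIC)[:,:,::-1])
o=robot.observe();print(o['contact_force'],o['grip_force'],o['tool_pos'])
E
```

```text
[-5.23034432 -1.90926363 16.4492973 ] 44.86524760723114 [0.54734686 0.27813794 0.08135883]
```

View pics/c7.png

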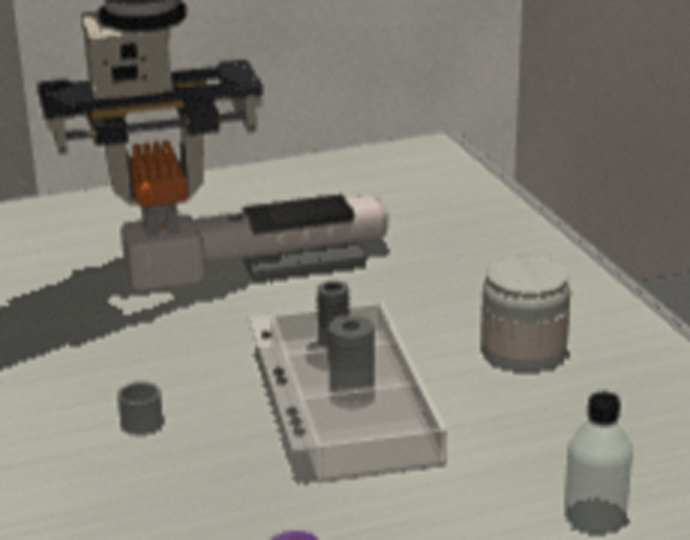

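The crop shows the brush seated on the collar at (160,205), both heads upright in their pockets at (333,310) and (352,360), and the tin and glass bottle untouched. Handing in.

```bash
python3 -c "
from cell import robot
print(robot.hand_in())"
```

```text
the job is handed in; nothing more can be done
None
```

I handed the job in at about 25 s, with no verdict returned: the bell stands in pocket one, the drum in pocket two, and the brush is meshed and held fully home with about 16 N down and a 45 N grip.

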